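# Key in the closing code and push the cam lock shut

## Robot

A 6-joint arm with a two-finger parallel gripper is mounted at the origin on the work surface. World frame = base frame: x ahead of the robot, y to its left, z up, the work surface at z = 0. Lengths are in mm, angles in rad, forces in N, time in s.
With the tool pointing down it reaches from about 275 to 750 mm from the base axis. Payload 10.2 kg.
Tool frame: the origin (TCP) lies between the finger pads; the fingertips stand 22 mm ahead of it and the grasp point (between the pads) lies 3 mm ahead of it (ctrl.nose_length is the distance from the TCP to the fingertips, in mm); y points along the fingers, z is the direction in which the jaws open and shut, and the axes are right-handed (so a half turn about y gives the same grasp; the last joint's range is limited). The gripper opens to 85 mm and grips with 20 to 120 N. Pads are 22 mm wide; open, the fingers measure 114 mm over their backs; the gripper's body (76 mm by 85 mm) begins 54 mm behind the grasp point. The pads swing forward as they close: fully open they stand 13 mm farther back than shut.
Start: joints at [-1.413, 0.313, 1.498, -0, 1.331, -0.223], TCP at [195.111, -487.404, 253.294] pointing down, gripper open.
Joint ranges: [-2.94, 2.94], [-0.97, 2.17], [0.19, 2.56], [-1.23, 4.37], [0.02, 3.11], [-2.88, 2.88]. Speed limits (rad/s): [2.39, 2.39, 3.01, 3.14, 3.14, 3.14].

## Interface

Orientations are given as a unit quaternion [w, x, y, z].
In Python, from rig import ctrl, eyes, models gives the robot as it stands.
- The arm moves only by the shell command python3 -m crank 'ROWS' [FORCE]. ROWS is JSON, a list of rows, each an object with "dp": the shift along the tool's x, y, z in mm, a list of three; "roll": the turn about the tool's y in rad; "gripper": the closure in counts, from 0 (fully open) to 255 (shut). A call has 1 to 10 rows; each row is the pose to reach, as a shift and turn from the pose commanded when the call began, along the tool's axes at that moment; what a row does not reach only later rows make up. A row lasts 1/12 s, in which the tool goes at most 41.7 mm and 7.16 degrees, less where a joint would pass 70% of its speed; a pose out of reach is approached as far as the arm can. A call with a gripper value outside its range is refused whole. The fingers move at their own pace and stop on an object; FORCE is the grip in N (left out, the last holds). Time passes only in rows, so rows that repeat a pose let the fingers close. It gives the time, the measured TCP pose, the force and the opening at its end, in the units of the state.
- ctrl.sense(): the state, without advancing time (a new reading comes with each control period).
- eyes.capture(name): name is "scene" or "top" or "wrist"; returns a dict with "color" (384x512x3 uint8, red, green, blue), "fx", "fy", "cx", "cy" (pixels), "distortion" ([k1, k2, p1, p2, k3] as OpenCV has them; the pictures are not rectified), "R" (3x3) and "t" (3): a world point X has camera coordinates R X + t. Camera axes: x right, y down, z forward; pixel columns grow to the right and rows downward; lengths in mm; the calibration is good to about 2 mm. A picture is of the moment at which its call begins. There is no depth.
- ctrl.finish_job(): hands the job in, once; it reports no verdict.
Trained networks look in a picture, given as the dict that the camera call returned (one of the last four; its "shot" number tells which), for a name from the list of things; names that differ only in an ending like _2 or _b are one class to them, and where a whole thing is asked for, a point or a joint stands for the part that bears it (a point fixed in the world has none). Each returns a list of dicts, best first, with "confidence" (0 to 1); they miss things now and then, are a little off and sometimes report something else, mostly with a low value. They report only what shows in the picture. A call takes as long as a camera call.
- models.spot_in(picture, label): "extent" ([centre column, centre row, width, height] in pixels, round what is visible of it).
- models.spot_point(picture, label): "centre" ([column, row] in pixels: a listed point, or the origin of a listed thing).
The state is a dict: "time_s": time; "joints": joint angles; "dq": joint speeds; "tau": joint torques, N m; "eef_pos": TCP position; "ee_rot": TCP orientation; "force": force on the tool from outside, world axes, zero at the start; "wrist_torque": the same for the moment, N m; "grip_width": opening from 0.0 (shut) to 1.0 (fully open).
Only numpy, scipy, OpenCV 4.12 (cv2) and the standard library are available. Lean on these libraries where they do the work, as an engineer would, in place of code of your own. Each camera call takes 0.05 s, during which the arm holds its last target. There are 200 camera calls.

## Task

Lock up the green tin cabinet with a fingertip: press the yellow key, then the blue key, then the white key, and last push in the chrome lock barrel, each lightly and more than half-way in, so that it stays in. Leave the red key out, do not bear down hard on anything, and neither pick up nor shift the hardware lying around; end with the hand clear.

Things in the scene. Friction and masses are not known exactly. Their poses are not given: they have to be found in the camera images.
- cabinet: Small green tin cabinet, fixed, lying on its back with its door facing up: 220 (x) by 270 (y) mm, 70 mm high. Origin: centre of its underside, on the shelf. Its door carries four coloured keys in a row along y, 55 mm apart (which colour sits where changes), and beyond the row (+x) one chrome lock barrel.
- key_yellow: Housing of the yellow key: black collar 36 mm across and 6 mm high, fixed on the door. Origin: centre of its underside, on the door face; z up. The yellow round key, 22 mm across, stands in it; while out, its flat top is 26 mm above this origin, and it sinks straight down as it is pressed.
- key_blue: Housing of the blue key: black collar 36 mm across and 6 mm high, fixed on the door. Origin: centre of its underside, on the door face; z up. The blue round key, 22 mm across, stands in it; while out, its flat top is 26 mm above this origin, and it sinks straight down as it is pressed.
- key_white: Housing of the white key: black collar 36 mm across and 6 mm high, fixed on the door. Origin: centre of its underside, on the door face; z up. The white round key, 22 mm across, stands in it; while out, its flat top is 26 mm above this origin, and it sinks straight down as it is pressed.
- key_red: Housing of the red key: black collar 36 mm across and 6 mm high, fixed on the door. Origin: centre of its underside, on the door face; z up. The red round key, 22 mm across, stands in it; while out, its flat top is 26 mm above this origin, and it sinks straight down as it is pressed.
- lock: Bronze escutcheon of the cabinet's push cam lock, 54 mm across and 6 mm high, fixed on the door. Origin: centre of its underside, on the door face; z up. The chrome barrel, 26 mm across, stands in it; while out, its flat top is 26 mm above this origin, and it sinks straight down as it is pressed.
- yellow (a joint): How far the yellow key has been pressed in, m: 0 out, 0.012 at its stop (in counts from 0.006). It starts within 1 mm of out. Friction of about 3 N holds it wherever it is left; it does not spring back.
- blue (a joint): How far the blue key has been pressed in, m: 0 out, 0.012 at its stop (in counts from 0.006). It starts within 1 mm of out. Friction of about 3 N holds it wherever it is left; it does not spring back.
- white (a joint): How far the white key has been pressed in, m: 0 out, 0.012 at its stop (in counts from 0.006). It starts within 1 mm of out. Friction of about 3 N holds it wherever it is left; it does not spring back.
- red (a joint): How far the red key has been pressed in, m: 0 out, 0.012 at its stop (to be left out, below 0.003). It starts within 1 mm of out. Friction of about 3 N holds it wherever it is left; it does not spring back.
- barrel (a joint): How far the chrome lock barrel has been pressed in, m: 0 out, 0.012 at its stop (in counts from 0.006). It starts within 1 mm of out. Friction of about 3 N holds it wherever it is left; it does not spring back.
- padlock: Loose chrome padlock lying flat, body 36 by 46 by 20 mm, shackle towards its +x; overall 73 mm long. Origin: on its underside, near the middle.
- hinge_a: Loose galvanized butt hinge lying open, 60 by 56 mm, 8 mm high at the knuckle. Origin: centre of its underside.
- hinge_b: The second galvanized butt hinge, the same as the first.
- latch: Loose zinc gate latch, plate 70 by 36 mm with a bolt, 29 mm high. Origin: centre of its underside.
- escutcheon: Loose squat bronze keyhole escutcheon, 42 mm across, 10 mm high, lying on the cabinet door's far corner. Origin: centre of its underside.

How it is judged (in metres and radians):
On the way, in this order (a step that is already met when the one before it is completed fails the run):
1. the yellow key is pressed in (value of joint yellow above 0.006 m and value of joint each of blue, white, barrel below 0.006 m), for 0.1 s.
2. the blue key is pressed in (value of joint blue above 0.006 m and value of joint each of white, barrel below 0.006 m), for 0.1 s.
3. the white key is pressed in (value of joint white above 0.006 m and value of joint barrel below 0.006 m), for 0.1 s.
4. the chrome lock barrel is pressed in (value of joint barrel above 0.006 m), for 0.1 s.
At the end, for the whole second after the job is handed in: the yellow, blue and white keys and the lock barrel are each pressed in by more than 6 mm (of 12), the red key by less than 3 mm, and every loose thing lies within 12 mm of where it was (value of joint each of yellow, blue, white, barrel above 0.006 m and value of joint red below 0.003 m and distance of each of padlock, hinge_a, hinge_b, latch, escutcheon from where it was at the start of the episode below 0.012 m); the robot touches nothing.
It fails at once if the red key is pressed (3 mm or more) (value of joint red above 0.003 m).
It fails at once if the arm bears on the cabinet, a key or the lock with more than 30 N (contact force between the arm and cabinet above 30 N or contact force between the arm and lock above 30 N or contact force between the arm and key_yellow above 30 N or contact force between the arm and key_blue above 30 N or contact force between the arm and key_white above 30 N or contact force between the arm and key_red above 30 N).
It fails at once if a loose thing is lifted or shifted by more than 12 mm (distance of any of padlock, hinge_a, hinge_b, latch, escutcheon from where it was at the start of the episode above 0.012 m).
It also fails if it takes over 48 s, if anything falls off the work surface, if the arm or the gripper's body presses on something with over 40 N, if the wrist force passes 120 N, or if a joint passes its speed limit or range.

## Working session

There is one attempt and no reset: what is moved stays moved. The work goes in short steps, Python scripts to look and compute and a shell command to move; the robot and the scene stay as the last step left them, time stands still between calls to the robot, and variables do not carry over. Pictures are saved under pics/ and viewed, about 8 in all and at most 12, crops included, and the job is handed in when it is done.

```bash
mkdir -p pics; ls; cat > h.py <<'E'
import numpy as np, cv2
from rig import ctrl, eyes, models
def ray(p,uv):
    K=np.array([[p['fx'],0,p['cx']],[0,p['fy'],p['cy']],[0,0,1]])
    n=cv2.undistortPoints(np.array([[uv]],float),K,np.array(p['distortion'],float))[0,0]
    R=np.array(p['R']);t=np.array(p['t']);return -R.T@t, R.T@np.array([n[0],n[1],1])
def atz(p,uv,z):
    c,d=ray(p,uv);return c+d*(z-c[2])/d[2]
def save(p,n): cv2.imwrite('pics/'+n,p['color'][:,:,::-1])
E
python3 - <<'E'
from h import *
s=ctrl.sense();print({k:np.round(v,3).tolist() for k,v in s.items()},ctrl.nose_length)
ps={n:eyes.capture(n) for n in('scene','top')}
save(ps['scene'],'a.png');save(ps['top'],'b.png')
for n,p in ps.items():
  for l in ['key_yellow','key_blue','key_white','key_red','lock','cabinet','escutcheon','padlock','hinge_a','latch']:
    r=models.spot_point(p,l)[:2]
    for q in r: print(n,l,round(q['confidence'],2),np.round(q['centre'],1),np.round(atz(p,q['centre'],70 if l[:3] in('key','loc','esc') else 0),1))
E
```

```text
pics
{'time_s': 0.0, 'joints': [-1.413, 0.313, 1.498, 0.0, 1.331, -0.223], 'dq': [-0.001, 0.0, -0.001, -0.001, -0.0, -0.001], 'tau': [-0.001, -41.227, -25.974, -0.0, 0.004, 0.0], 'eef_pos': [195.104, -487.174, 252.74], 'ee_rot': [0.134, -0.134, 0.695, -0.694], 'force': [-0.039, 0.273, -0.779], 'wrist_torque': [-0.024, -0.014, 0.065], 'grip_width': 1.0} 22.0
scene key_yellow 0.45 [237.9 186.3] [565. -22.  70.]
scene key_blue 0.48 [197.1 181.2] [ 524.5 -123.8   70. ]
scene key_white 0.7 [263.5 182.6] [563.4  46.3  70. ]
scene key_red 0.68 [218.9 184.8] [549.7 -69.5  70. ]
scene lock 0.63 [236.  198.4] [609.  -34.2  70. ]
scene cabinet 0.87 [228.6 209.8] [575.8 -50.9   0. ]
scene escutcheon 0.51 [177.6 208.7] [ 617.4 -178.5   70. ]
scene padlock 0.68 [140.4 218.3] [ 562.1 -281.1    0. ]
scene padlock 0.55 [312.5 230.3] [689.7 147.6   0. ]
scene hinge_a 0.89 [308.7 203.4] [593.9 168.2   0. ]
scene hinge_a 0.52 [154.5 189.5] [ 454.9 -245.2    0. ]
scene latch 0.9 [140.5 216.9] [ 557. -281.    0.]
top key_yellow 0.68 [277.2 205.2] [557.   -6.7  70. ]
top key_blue 0.76 [328.6 220.4] [ 527.1 -116.2   70. ]
top key_white 0.66 [256.8 200.8] [565.5  36.7  70. ]
top key_white 0.33 [215.5 147.9] [679.4 128.8  70. ]
top key_red 0.51 [308.2 212.6] [542.7 -72.8  70. ]
top lock 0.61 [287.7 174.5] [624.2 -28.5  70. ]
top lock 0.37 [390.5 209. ] [ 554.3 -250.9   70. ]
top cabinet 0.72 [294.2 202.6] [573.7 -50.7   0. ]
top cabinet 0.33 [389.5 208.8] [ 564.2 -273.6    0. ]
top escutcheon 0.51 [350.6 181.1] [ 613.2 -164.9   70. ]
top escutcheon 0.51 [212.4 147.3] [680.5 135.6  70. ]
top padlock 0.83 [214.2 149.5] [695.2 137.9   0. ]
top hinge_a 0.98 [377.2 251.8] [ 464.6 -241.9    0. ]
top hinge_a 0.62 [194.2 194.7] [586.5 179.9   0. ]
top latch 0.61 [389.  208.7] [ 564.4 -272.4    0. ]
```

```bash
python3 -c "
import cv2,numpy as np
a=cv2.imread('pics/a.png');b=cv2.imread('pics/b.png')
cv2.imwrite('pics/ab.png',cv2.resize(np.vstack([a,b]),(400,600)) if 0 else b)"
```

```text
(no output)
```

View pics/b.png

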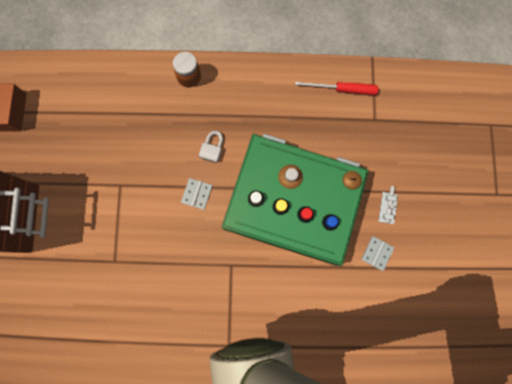

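View pics/a.png

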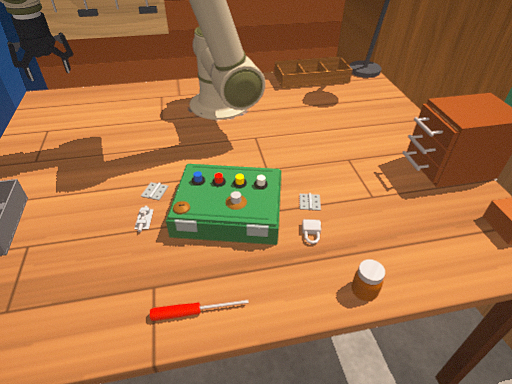

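Top view: white (256,198), yellow (281,206), red (306,214), blue (332,222), chrome barrel (291,174) and the loose escutcheon (352,180). The scene view agrees. Next I refine these by colour and get the tool axes.

```bash
cat >> h.py <<'E'
def keys(p,seeds,r=9,z=96):
    hsv=cv2.cvtColor(p['color'],cv2.COLOR_RGB2HSV).astype(int);H,S,V=hsv[...,0],hsv[...,1],hsv[...,2]
    M={'yellow':(abs(H-27)<7)&(S>130)&(V>110),'blue':(abs(H-112)<12)&(S>110)&(V>50),'white':(S<60)&(V>130),'red':((H<6)|(H>174))&(S>150)&(V>90),'lock':(S<60)&(V>110)}
    o={}
    for k,(u,v) in seeds.items():
        y,x=np.nonzero(M[k]);m=np.hypot(x-u,y-v)<r
        if m.sum()<5: continue
        c=[x[m].mean(),y[m].mean()];o[k]=atz(p,c,z);print(k,m.sum(),np.round(c,1),np.round(o[k],1))
    return o
from scipy.spatial.transform import Rotation
def axes():
    s=ctrl.sense();q=s['ee_rot'];return Rotation.from_quat([q[1],q[2],q[3],q[0]]).as_matrix(),np.array(s['eef_pos'])
E
python3 - <<'E'
from h import *
for n,sd in (('top',dict(white=(256,198),yellow=(281,206),red=(306,214),blue=(332,222),lock=(291,174))),
 ('scene',dict(white=(261,181),yellow=(240,180),red=(219,179),blue=(198,178),lock=(236,198)))):
    print(n);o=keys(eyes.capture(n),sd)
    R,p=axes()
print(np.round(R,3))
for k,v in o.items(): print(k,np.round(R.T@(v-p),1))
E
```

```text
top
white 106 [255.6 196.9] [569.6  40.   96. ]
yellow 116 [280.9 204.9] [554.2 -12.6  96. ]
red 118 [306.2 213.1] [538.5 -64.8  96. ]
blue 137 [331.4 221.2] [ 522.8 -116.9   96. ]
lock 132 [291.3 174.3] [619.1 -33.6  96. ]
scene
white 85 [260.7 179.8] [580.7  34.7  96. ]
yellow 90 [239.2 178.7] [566.  -18.1  96. ]
red 72 [218.3 177.9] [552.5 -69.8  96. ]
blue 79 [197.4 176.3] [ 536.2 -121.4   96. ]
lock 109 [235.3 196.7] [629.9 -38.5  96. ]
[[-0.928  0.     0.372]
 [-0.372 -0.    -0.928]
 [-0.    -1.     0.   ]]
white [-552.   157.3 -341.4]
yellow [-518.7  157.3 -297.9]
red [-487.   157.3 -254.8]
blue [-452.7  157.3 -213.1]
lock [-570.5  157.3 -255.2]
```

```bash
python3 -m crank '[{"dp":[-35,0,-21],"gripper":255},{"dp":[-70,0,-42],"gripper":255},{"dp":[-105,0,-63],"gripper":255},{"dp":[-140,0,-84],"gripper":255},{"dp":[-175,0,-105],"gripper":255},{"dp":[-210,0,-126],"gripper":255},{"dp":[-240,0,-144],"gripper":255},{"dp":[-260,0,-156],"gripper":255},{"dp":[-260,0,-156],"gripper":255},{"dp":[-260,0,-156],"gripper":255}]' 20
python3 -m crank '[{"dp":[-35,0,-21],"gripper":255},{"dp":[-70,0,-42],"gripper":255},{"dp":[-105,0,-63],"gripper":255},{"dp":[-140,0,-84],"gripper":255},{"dp":[-175,0,-105],"gripper":255},{"dp":[-210,0,-126],"gripper":255},{"dp":[-235,0,-140],"gripper":255},{"dp":[-250,0,-150],"gripper":255},{"dp":[-250,0,-150],"gripper":255},{"dp":[-250,0,-150],"gripper":255}]'
python3 - <<'E'
from h import *
p=eyes.capture('wrist');save(p,'w1.png')
print(np.round(p['R'],3),np.round(-np.array(p['R']).T@np.array(p['t']),1))
for l in ['key_yellow','key_blue','key_white','key_red','lock']:
    for q in models.spot_point(p,l)[:1]: print(l,round(q['confidence'],2),np.round(q['centre'],1),np.round(atz(p,q['centre'],70),1))
R,t=axes();print(np.round(R,3),t)
E
```

```text
[[ 0.371 -0.928  0.001]
 [-0.895 -0.358  0.267]
 [-0.248 -0.1   -0.964]] [ 258.  -463.1  374.5]
[[-0.928  0.     0.372]
 [-0.372  0.    -0.928]
 [-0.    -1.     0.   ]] [ 195.12774308 -487.39337055  253.29914047]$[0]: bad value
$[0]: bad value
```

View pics/w1.png

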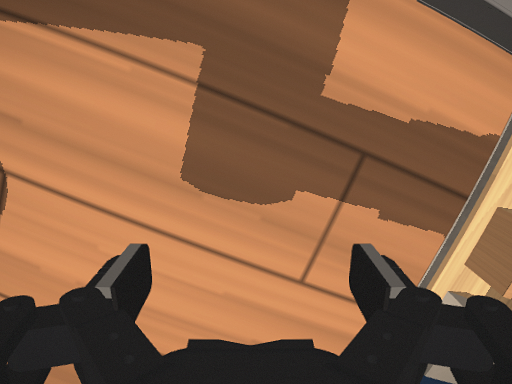

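The moves were refused, probably because each row needs "roll". The picture shows only bare worktop under open fingers, so the arm hasn't moved.

```bash
python3 -m crank '[{"dp":[-35,0,-21],"roll":0,"gripper":255},{"dp":[-70,0,-42],"roll":0,"gripper":255},{"dp":[-105,0,-63],"roll":0,"gripper":255},{"dp":[-140,0,-84],"roll":0,"gripper":255},{"dp":[-175,0,-105],"roll":0,"gripper":255},{"dp":[-210,0,-126],"roll":0,"gripper":255},{"dp":[-240,0,-144],"roll":0,"gripper":255},{"dp":[-260,0,-156],"roll":0,"gripper":255},{"dp":[-260,0,-156],"roll":0,"gripper":255}]' 20 && 
python3 -m crank '[{"dp":[-35,0,-21],"roll":0,"gripper":255},{"dp":[-70,0,-42],"roll":0,"gripper":255},{"dp":[-105,0,-63],"roll":0,"gripper":255},{"dp":[-140,0,-84],"roll":0,"gripper":255},{"dp":[-175,0,-105],"roll":0,"gripper":255},{"dp":[-210,0,-126],"roll":0,"gripper":255},{"dp":[-235,0,-140],"roll":0,"gripper":255},{"dp":[-250,0,-150],"roll":0,"gripper":255},{"dp":[-250,0,-150],"roll":0,"gripper":255}]' &&
python3 - <<'E'
from h import *
p=eyes.capture('wrist');save(p,'w2.png')
for l in ['key_yellow','key_blue','key_white','key_red','lock']:
    for q in models.spot_point(p,l)[:1]: print(l,round(q['confidence'],2),np.round(q['centre'],1),np.round(atz(p,q['centre'],70),1))
R,t=axes();print(np.round(R,3),t)
E
```

```text
time_s: 2.25
eef_pos: [380.3, -242.9, 253.5]
ee_rot: [0.136, -0.135, 0.694, -0.694]
force: [-0.7, -0.7, 0.0]
grip_width: -0.002
time_s: 3.0
eef_pos: [556.0, -11.7, 252.8]
ee_rot: [0.135, -0.135, 0.694, -0.694]
force: [-0.0, 0.1, -0.0]
grip_width: -0.002
key_yellow 0.75 [250.8 179.6] [551.7 -15.1  70. ]
key_blue 0.74 [338.7 240.8] [ 526.9 -118.1   70. ]
key_white 0.6 [205.4 141.2] [569.4  36.1  70. ]
key_red 0.92 [294.6 214.7] [535.5 -66.6  70. ]
lock 0.63 [300.  118.3] [619.8 -34.5  70. ]
[[-0.929  0.     0.37 ]
 [-0.37  -0.    -0.929]
 [-0.    -1.     0.   ]] [554.47116502 -14.87374974 253.46930668]
```

View pics/w2.png

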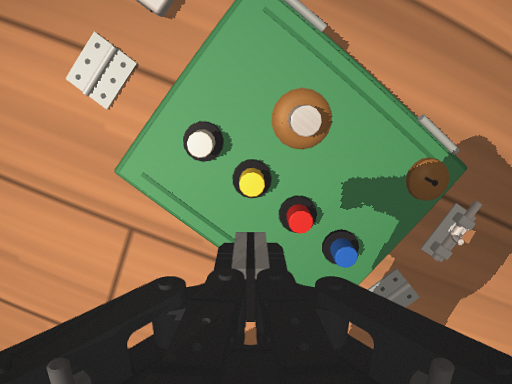

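The wrist view shows white (201,143), yellow (252,183), red (300,219), blue (346,256), barrel (305,121) and the shut fingertips. I'll take a refined fix on the key tops in this view.

```bash
python3 - <<'E'
from h import *
o=keys(eyes.capture('wrist'),dict(white=(201,143),yellow=(252,183),red=(300,219),blue=(346,256),lock=(305,121)),r=18)
R,p=axes()
for k,v in o.items(): print(k,np.round(R.T@(v-p),1))
E
```

```text
white 534 [196.2 141. ] [569.5  37.9  96. ]
yellow 569 [248.5 179.5] [555.2 -14.2  96. ]
red 571 [296.8 215.8] [540.5 -65.5  96. ]
blue 493 [342.3 251.2] [ 524.5 -118.1   96. ]
lock 696 [302.7 117.7] [619.4 -36.1  96. ]
white [-33.4 157.5 -43.3]
yellow [ -0.8 157.5  -0.3]
red [ 31.9 157.5  41.9]
blue [ 66.2 157.5  84.9]
lock [-52.3 157.5  43.8]
```

```bash
python3 -m crank '[{"dp":[-1,25,0],"roll":0,"gripper":255},{"dp":[-1,60,0],"roll":0,"gripper":255},{"dp":[-1,95,0],"roll":0,"gripper":255},{"dp":[-1,115,0],"roll":0,"gripper":255},{"dp":[-1,128,0],"roll":0,"gripper":255},{"dp":[-1,131,0],"roll":0,"gripper":255},{"dp":[-1,131,0],"roll":0,"gripper":255},{"dp":[-1,131,0],"roll":0,"gripper":255}]' && python3 - <<'E'
from h import *
p=eyes.capture('wrist');save(p,'w3.png');print(axes()[1],ctrl.sense()['force'])
E
```

```text
time_s: 4.02
eef_pos: [556.2, -13.8, 123.4]
ee_rot: [-0.134, 0.133, -0.694, 0.695]
force: [0.4, 0.4, -0.4]
grip_width: 0.002
[556.32547288 -13.75298356 123.59594657] [-0.21567764  0.47118274 -1.01472452]
```

View pics/w3.png

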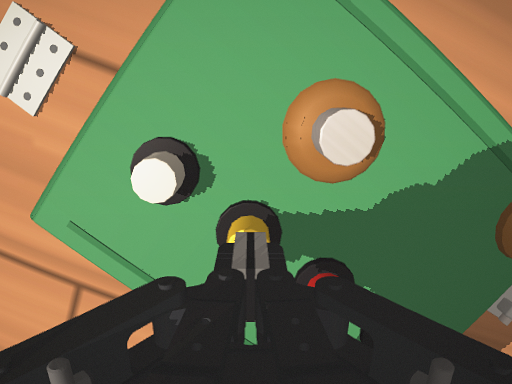

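The fingertips sit centred over the yellow key at (249,232), about 5 mm above it.

```bash
python3 -m crank '[{"dp":[0,4,0],"roll":0,"gripper":255},{"dp":[0,6,0],"roll":0,"gripper":255},{"dp":[0,8,0],"roll":0,"gripper":255},{"dp":[0,10,0],"roll":0,"gripper":255},{"dp":[0,11,0],"roll":0,"gripper":255},{"dp":[0,11,0],"roll":0,"gripper":255}]'; python3 -m crank '[{"dp":[0,1,0],"roll":0,"gripper":255},{"dp":[0,2,0],"roll":0,"gripper":255},{"dp":[0,3,0],"roll":0,"gripper":255},{"dp":[0,3,0],"roll":0,"gripper":255}]'
```

```text
time_s: 4.57
eef_pos: [556.0, -13.5, 111.3]
ee_rot: [-0.134, 0.134, -0.694, 0.694]
force: [1.0, -0.0, 2.0]
grip_width: -0.001
time_s: 4.9
eef_pos: [555.8, -13.4, 108.1]
ee_rot: [0.134, -0.134, 0.694, -0.694]
force: [-0.1, 0.2, 1.6]
grip_width: -0.0
```

```bash
python3 -m crank '[{"dp":[0,-20,0],"roll":0,"gripper":255},{"dp":[0,-45,0],"roll":0,"gripper":255},{"dp":[20,-50,25],"roll":0,"gripper":255},{"dp":[45,-50,56],"roll":0,"gripper":255},{"dp":[62,-50,78],"roll":0,"gripper":255},{"dp":[68,-50,85],"roll":0,"gripper":255},{"dp":[68,-50,85],"roll":0,"gripper":255},{"dp":[68,-50,85],"roll":0,"gripper":255}]' && python3 - <<'E'
from h import *
p=eyes.capture('wrist');save(p,'w4.png');print(axes()[1],ctrl.sense()['force'])
E
```

```text
time_s: 5.57
eef_pos: [524.1, -117.0, 158.0]
ee_rot: [0.133, -0.134, 0.695, -0.694]
force: [0.2, 0.3, -0.8]
grip_width: -0.001
[ 524.28914125 -116.51043991  157.98855487] [-0.36211284  0.0209955  -0.90500999]
```

View pics/w4.png

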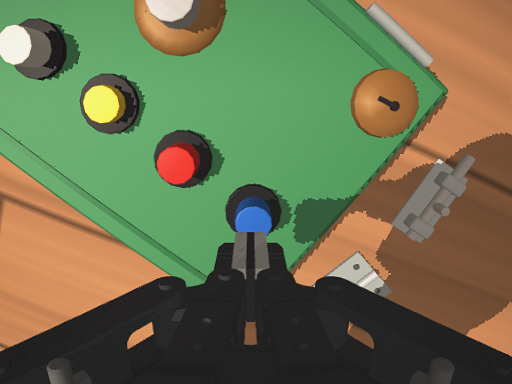

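Yellow (104,104) sits low in its collar, red (178,165) is still out, and the tips are lined up with blue (254,218).

```bash
python3 -m crank '[{"dp":[0.5,15,1],"roll":0,"gripper":255},{"dp":[0.5,28,1],"roll":0,"gripper":255},{"dp":[0.5,36,1],"roll":0,"gripper":255},{"dp":[0.5,40,1],"roll":0,"gripper":255},{"dp":[0.5,42,1],"roll":0,"gripper":255},{"dp":[0.5,44,1],"roll":0,"gripper":255},{"dp":[0.5,46,1],"roll":0,"gripper":255},{"dp":[0.5,48,1],"roll":0,"gripper":255},{"dp":[0.5,49.5,1],"roll":0,"gripper":255},{"dp":[0.5,49.5,1],"roll":0,"gripper":255}]'; python3 -m crank '[{"dp":[0,0,0],"roll":0,"gripper":255},{"dp":[0,0,0],"roll":0,"gripper":255}]'
```

```text
time_s: 6.45
eef_pos: [524.3, -118.8, 108.8]
ee_rot: [-0.134, 0.134, -0.694, 0.694]
force: [0.9, 0.5, 1.6]
grip_width: 0.0
time_s: 6.62
eef_pos: [524.1, -118.9, 108.8]
ee_rot: [-0.134, 0.134, -0.694, 0.694]
force: [-0.0, 0.5, 0.4]
grip_width: 0.001
```

```bash
python3 -m crank '[{"dp":[0,-20,0],"roll":0,"gripper":255},{"dp":[0,-45,0],"roll":0,"gripper":255},{"dp":[-18,-50,-23],"roll":0,"gripper":255},{"dp":[-40,-50,-51],"roll":0,"gripper":255},{"dp":[-62,-50,-80],"roll":0,"gripper":255},{"dp":[-84,-50,-108],"roll":0,"gripper":255},{"dp":[-96,-50,-124],"roll":0,"gripper":255},{"dp":[-100,-50,-129],"roll":0,"gripper":255},{"dp":[-100,-50,-129],"roll":0,"gripper":255},{"dp":[-100,-50,-129],"roll":0,"gripper":255}]' && python3 - <<'E'
from h import *
p=eyes.capture('wrist');save(p,'w5.png');print(axes()[1],ctrl.sense()['force'])
E
```

```text
time_s: 7.45
eef_pos: [568.9, 37.5, 158.6]
ee_rot: [-0.134, 0.134, -0.694, 0.694]
force: [0.0, -0.1, 0.0]
grip_width: 0.0
[568.86476368  37.00362004 158.69366586] [-0.95090605 -0.55598531  0.01790685]
```

View pics/w5.png

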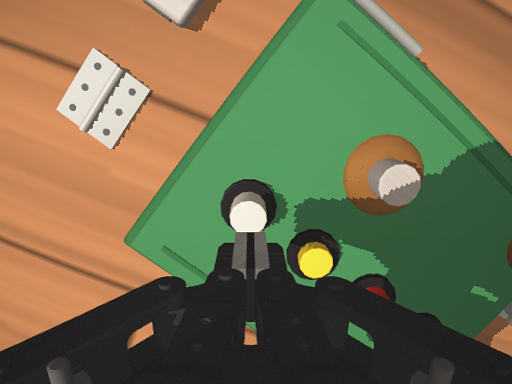

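The tips are lined up with white (248,214). Yellow (316,262) stays in, and the barrel (398,184) is still out.

```bash
python3 -m crank '[{"dp":[0,15,0],"roll":0,"gripper":255},{"dp":[0,28,0],"roll":0,"gripper":255},{"dp":[0,36,0],"roll":0,"gripper":255},{"dp":[0,40,0],"roll":0,"gripper":255},{"dp":[0,42,0],"roll":0,"gripper":255},{"dp":[0,44,0],"roll":0,"gripper":255},{"dp":[0,46,0],"roll":0,"gripper":255},{"dp":[0,48,0],"roll":0,"gripper":255},{"dp":[0,50,0],"roll":0,"gripper":255},{"dp":[0,50,0],"roll":0,"gripper":255}]'; python3 -m crank '[{"dp":[0,0,0],"roll":0,"gripper":255},{"dp":[0,0,0],"roll":0,"gripper":255}]'
```

```text
time_s: 8.33
eef_pos: [569.3, 38.2, 108.7]
ee_rot: [-0.134, 0.134, -0.694, 0.694]
force: [0.1, -0.2, 0.7]
grip_width: -0.006
time_s: 8.5
eef_pos: [569.1, 38.4, 108.8]
ee_rot: [0.134, -0.134, 0.694, -0.694]
force: [0.4, 0.6, 0.8]
grip_width: -0.002
```

```bash
python3 -m crank '[{"dp":[0,-20,0],"roll":0,"gripper":255},{"dp":[0,-45,0],"roll":0,"gripper":255},{"dp":[-5,-50,24],"roll":0,"gripper":255},{"dp":[-12,-50,55],"roll":0,"gripper":255},{"dp":[-18,-50,78],"roll":0,"gripper":255},{"dp":[-19.5,-50,87],"roll":0,"gripper":255},{"dp":[-19.5,-50,87],"roll":0,"gripper":255},{"dp":[-19.5,-50,87],"roll":0,"gripper":255}]' && python3 - <<'E'
from h import *
p=eyes.capture('wrist');print(axes()[1],ctrl.sense()['force'])
t=eyes.capture('scene')
a=cv2.resize(t['color'][150:250,130:330],(600,300),interpolation=cv2.INTER_CUBIC)
b=cv2.resize(p['color'],(400,300))
im=np.zeros((600,600,3),np.uint8);im[:300]=a;im[300:,:400]=b
cv2.imwrite('pics/w6.png',im[:,:,::-1])
E
```

```text
time_s: 9.17
eef_pos: [618.9, -34.7, 158.3]
ee_rot: [0.133, -0.134, 0.695, -0.694]
force: [0.3, 0.4, -0.9]
grip_width: 0.003
[618.83144495 -34.23460833 158.49138463] [ 0.39271369  0.46469132 -0.40866061]
```

View pics/w6.png

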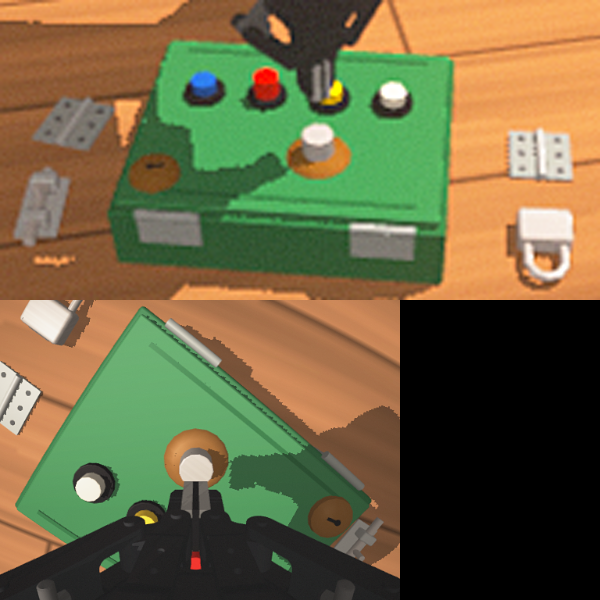

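Blue, yellow and white are visibly in, red is tall, and the barrel is out with the tips centred on it.

```bash
python3 -m crank '[{"dp":[0,15,0],"roll":0,"gripper":255},{"dp":[0,28,0],"roll":0,"gripper":255},{"dp":[0,36,0],"roll":0,"gripper":255},{"dp":[0,40,0],"roll":0,"gripper":255},{"dp":[0,42,0],"roll":0,"gripper":255},{"dp":[0,44,0],"roll":0,"gripper":255},{"dp":[0,46,0],"roll":0,"gripper":255},{"dp":[0,48,0],"roll":0,"gripper":255},{"dp":[0,50,0],"roll":0,"gripper":255},{"dp":[0,50,0],"roll":0,"gripper":255}]'; python3 -m crank '[{"dp":[0,0,0],"roll":0,"gripper":255},{"dp":[0,0,0],"roll":0,"gripper":255}]'
python3 -m crank '[{"dp":[0,-20,0],"roll":0,"gripper":255},{"dp":[0,-50,0],"roll":0,"gripper":255},{"dp":[0,-85,0],"roll":0,"gripper":255},{"dp":[0,-120,0],"roll":0,"gripper":255},{"dp":[0,-140,0],"roll":0,"gripper":255},{"dp":[0,-140,0],"roll":0,"gripper":255},{"dp":[0,-140,0],"roll":0,"gripper":255}]' && python3 - <<'E'
from h import *
p=eyes.capture('wrist');print(axes()[1],ctrl.sense()['force'])
t=eyes.capture('scene')
a=cv2.resize(t['color'][150:250,130:330],(600,300),interpolation=cv2.INTER_CUBIC)
b=cv2.resize(p['color'],(400,300))
im=np.zeros((600,600,3),np.uint8);im[:300]=a;im[300:,:400]=b
cv2.imwrite('pics/w7.png',im[:,:,::-1])
E
```

```text
time_s: 10.1
eef_pos: [619.7, -35.3, 108.7]
ee_rot: [-0.134, 0.134, -0.694, 0.694]
force: [0.9, 0.7, 0.2]
grip_width: 0.0
time_s: 10.27
eef_pos: [619.5, -35.5, 108.7]
ee_rot: [-0.134, 0.134, -0.694, 0.694]
force: [0.4, -0.2, 0.1]
grip_width: -0.002
time_s: 10.85
eef_pos: [619.6, -35.5, 249.4]
ee_rot: [-0.134, 0.133, -0.694, 0.695]
force: [0.6, -0.2, -0.8]
grip_width: -0.001
[619.21267886 -35.39490499 247.93383706] [-0.7722409   0.36531999 -0.732538  ]
```

View pics/w7.png

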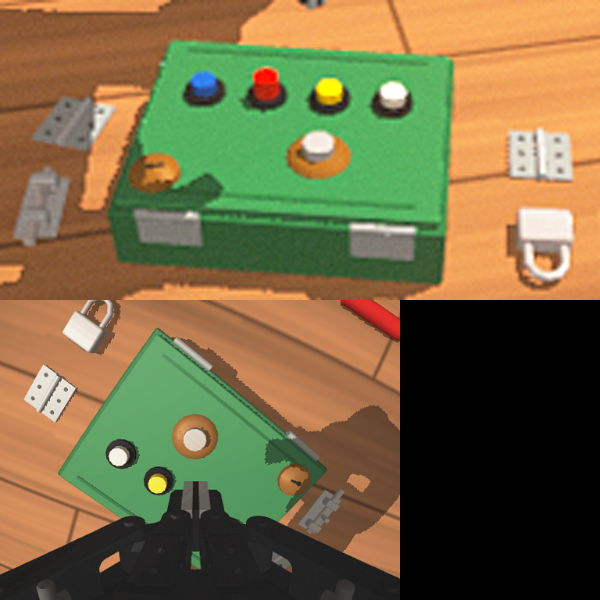

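Blue, yellow, white and the barrel have all sunk, red still stands tall, the loose things haven't moved and the hand is high and clear.

```bash
python3 -c "
from rig import ctrl
print(ctrl.finish_job())"
```

```text
the job is handed in; nothing more can be done
None
```

I pressed the yellow, blue and white keys and then the chrome barrel, in that order, with the shut fingertips, and handed the job in at about 11 s. No verdict is reported, so the result rests on my own checks.

- **Depth:** the fingertips stopped about 9 to 10 mm below each key's out height, measured from the tool position rather than the joints themselves.
- **Force:** the readings I took after each press showed 2 N or less.
- **Last pictures:** all four had sunk and stayed in, red was still out, and the loose hardware looked unmoved by eye. The hand was about 130 mm above the key tops.
- **Refused moves:** my first two move calls were refused because the rows lacked "roll". Nothing moved, and I sent them again.
- **Disagreement:** the first scene-camera fix on the keys differed from the top camera by about 10–15 mm. The wrist camera agreed with the top camera, and I used its fix.

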